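# Drive the seized pin out of a hinge with a drift punch

## Task

The hinge clamped in the vice has a seized pin. Take the long, thin-stemmed drift punch from the stand, feel for the off-centre bore in the top of the hinge barrel with it, and drive the pin down with steady pressure until at least 25 mm of it stands out below the barrel, never loading the hinge or the vice with more than 40 N. Then put the punch back upright, fully home in the hole it came from, let go of it, and leave the other things where they are.

Things in the scene. Friction and masses are not known exactly. Their poses are not given: they have to be found in the camera images.
- vice: Blue bench vice (fixed; base 165 x 100 x 18 mm, jaws to 88 mm high). Origin: on the bench under its middle; x runs along the jaws to the hinge, z up. The jaws clamp one leaf (6 mm plate, top at 110 mm) of a steel hinge; its upright barrel stands beyond the jaws, clear of the base. The other leaf points on along x (top at 105 mm, out to x = 112 mm).
- barrel_top (a point): Centre of the barrel's flat round top: vice frame x 50, y 0, z 115 mm. This is an eccentric (adjustable) hinge: the bore's mouth in this face is NOT here, its centre lies 6 mm from this point, in a direction that differs each time and is not measured, though it can be seen from above. Slide the punch tip round the face under light pressure to find it.
- barrel_foot (a point): Centre of the barrel's lower end, 55 mm above the bench. The barrel is fixed, 40 mm in outer diameter and 60 mm high; the bore runs straight down through it, vertical, 11 mm in diameter, without a chamfer, 6 mm off the barrel's axis. The pin comes out below.
- pin (a joint): Length of pin standing out below the barrel (m): 0 flush, 0 to 0.004 at the start, solid stop at 0.032. Pin 10 mm in diameter, 55 mm long; its top lies 5 mm plus this value below the barrel's top face. Seized: slides only straight down, needs about 11 N, plus 2.2 N per 10 mm/s of speed; stays where left.
- punch: Steel drift punch, loose, 120 mm long, about 140 g, standing tip down in one hole of the stand, its shoulder on the stand's top. Origin: centre of the flat tip; z up along the tool. Stem 8 mm in diameter to z = 45 mm, then a flat shoulder and a round body 16 mm in diameter up to the head at z = 120 mm. The taller, slimmer of the two tools there.
- punch_tip (a point): Centre of the drift punch's flat tip (same point as the punch's origin).
- stand: Grey plastic block (fixed; 50 mm along its x, 130 mm along its y, 55 mm high), origin at the centre of its underside. Two upright holes, 11 mm in diameter, 50 mm deep, chamfered 2 mm, at x = 0, y = -40 and +40 mm. The drift punch is in one, the stub punch in the other; which varies.
- stub_punch: Short fat centre punch, loose, in the other hole of the stand; 66 mm long, body 24 mm and head 30 mm in diameter, conical point; origin at its point. Too short for the job. Leave alone.
- padlock: Brass padlock with steel shackle, 45 x 22 x 68 mm, loose, upright on the bench, origin at the centre of its underside. Leave alone.
- lock_cylinder: Brass lock cylinder, 60 mm long, 33 mm high, loose on the bench, origin at the centre of its underside. Leave alone.
- screwdriver: Screwdriver with orange handle lying on the bench. Leave alone.
There are look-alikes about, which are no part of the job. What is shaped like the vice but yellow is not meant. Leave any green look-alike of the punch alone.

How it is judged:
On the way, in this order (a step that is already met when the one before it is completed fails the run):
1. the drift punch is lifted clear of the stand (height (world z) of punch_tip above 0.06 m), for 0.1 s.
2. the pin is driven so that at least 25 mm stands out below the barrel (value of joint pin above 0.0245 m), for 0.2 s.
At the end, for the whole second after the job is handed in: The pin stands out at least 24.5 mm below the barrel; the drift punch stands upright (within 0.1 rad), at rest and released, fully home in the hole it came from (tip within 6 mm of its starting point) (value of joint pin above 0.0245 m and distance of punch_tip from where it was at the start of the episode below 0.006 m and angle between punch's own z axis and vertical below 0.1 rad and linear speed of punch below 0.02 m/s); the robot touches nothing.
It fails at once if the hinge or the vice is loaded with more than 40 N (contact force between vice and anything else above 40 N).
It fails at once if a bystander is moved by more than 15 mm (the stub punch by more than 10 mm) (distance of any of padlock, lock_cylinder, screwdriver from where it was at the start of the episode above 0.015 m or distance of stub_punch from where it was at the start of the episode above 0.01 m).
It also fails if it takes over 67 s, if anything falls off the work surface, if the arm or the gripper's body presses on something with over 40 N, if the wrist force passes 120 N, or if a joint passes its speed limit or range.

## Robot

A 6-joint arm with a two-finger parallel gripper is mounted at the origin on the work surface. World frame = base frame: x ahead of the robot, y to its left, z up, the work surface at z = 0. Lengths are in m, angles in rad, forces in N, time in s.
With the tool pointing down it reaches from about 0.25 to 0.725 m from the base axis. Payload 4 kg.
Tool frame: the origin (TCP) lies on the centre line of the jaws, within the pads' length; the fingertips stand ahead of it and the grasp point (between the pads) lies 11 mm behind it (bot.tip_extent is the z of the fingertips in the tool frame, in m); z points along the fingers, y is the direction in which the jaws open and shut (so a half turn about z gives the same grasp; the last joint's range is limited). The gripper opens to 85 mm and grips with 20 to 120 N. Pads are 22 mm wide; open, the fingers measure 114 mm over their backs; the gripper's body (76 mm by 85 mm) begins 54 mm behind the grasp point. The pads swing forward as they close: fully open they stand 13 mm farther back than shut.
Start: joints at [-1.24, 0.241, 0.005, 1.335, 0, 1.571], TCP at [0.162, -0.473, 0.216] pointing down, gripper open.
Joint ranges: [-2.72, 2.72], [-1.05, 1.87], [-1.09, 1.28], [-1.99, 2.15], [-1.42, 1.44], [-3.14, 3.14]. Speed limits (rad/s): [2.79, 2.79, 3.14, 3.14, 3.14, 3.14].

## Interface

Orientations are given as a unit quaternion [x, y, z, w].
In Python, from workcell import bot gives the robot as it stands.
- The arm moves only by the shell command python3 -m jog 'ROWS'. ROWS is JSON, a list that holds one entry, the list of rows, each a list of 7 numbers: the shift along the world's x, y, z in m, then the turn, a rotation vector about the world's x, y, z in degrees, then the closure in counts, from 0 (fully open) to 255 (shut). In form: [[[tx, ty, tz, ax, ay, az, fingers], ...]]. A call has 1 to 10 rows; each row is the pose to reach, as a shift and turn from the pose commanded when the call began; what a row does not reach only later rows make up. A row lasts 1/12 s, in which the tool goes at most 41.7 mm and 7.16 degrees, less where a joint would pass 70% of its speed; a pose out of reach is approached as far as the arm can. A call with a gripper value outside its range is refused whole. The fingers move at their own pace and stop on an object; the grip force is fixed at half the most. Time passes only in rows, so rows that repeat a pose let the fingers close. It gives the time, the measured TCP pose, the force and the opening at its end, in the units of the state.
- bot.get_obs(): the state, without advancing time (a new reading comes with each control period).
- bot.camera(name): name is "scene" or "top" or "wrist"; returns the picture (480x640x3 uint8, blue, green, red); there is no depth.
- bot.camera_model(name): a dict with "K" (3x3 intrinsics, pixels), "T" (4x4, takes a point from camera to world coordinates). Camera axes: x right, y down, z forward; pixel columns grow to the right and rows downward; lengths in m; the calibration is good to about 2 mm. A picture is of the moment at which its call begins: read the wrist's pose just before it. camera_model takes no time and is no camera call; for the wrist camera it gives the pose at the moment of the call.
- bot.job_done(): hands the job in, once; it reports no verdict.
The state is a dict: "clock": time; "joint_pos": joint angles; "joint_vel": joint speeds; "tau": joint torques, N m; "eef_pos": TCP position; "tool_rot": TCP orientation; "ft_force": force on the tool from outside, world axes, zero at the start; "ft_torque": the same for the moment, N m; "grip_width": finger opening in m.
Only numpy, scipy, OpenCV 4.12 (cv2) and the standard library are available. Lean on these libraries where they do the work, as an engineer would, in place of code of your own. Each camera call takes 0.05 s, during which the arm holds its last target. There are 200 camera calls.

## Working session

There is one attempt and no reset: what is moved stays moved. The work goes in short steps, Python scripts to look and compute and a shell command to move; the robot and the scene stay as the last step left them, time stands still between calls to the robot, and variables do not carry over. Pictures are saved under pics/ and viewed, about 8 in all and at most 12, crops included, and the job is handed in when it is done.

```bash
mkdir -p pics; ls
cat > h.py <<'E'
from workcell import bot
import numpy as np, cv2
def ray(name,u,v,z,M=None):
    M=M or bot.camera_model(name);K=np.array(M["K"]);T=np.array(M["T"])
    d=T[:3,:3]@np.linalg.solve(K,[u,v,1.]);o=T[:3,3]
    return o+d*(z-o[2])/d[2]
def proj(name,p):
    M=bot.camera_model(name);K=np.array(M["K"]);T=np.linalg.inv(np.array(M["T"]))
    q=K@(T[:3,:3]@np.array(p)+T[:3,3]);return q[:2]/q[2]
E
python3 - <<'E'
from h import *
for n in("top","scene"):
    cv2.imwrite(f"pics/{n}0.png",bot.camera(n)); M=bot.camera_model(n); print(n,np.round(M["K"],1).tolist(),np.round(M["T"],3).tolist())
o=bot.get_obs();print(o["clock"],o["eef_pos"],o["tool_rot"],o["ft_force"],o["grip_width"],bot.tip_extent)
E
```

```text
pics
top [[543.9, 0.0, 314.7], [0.0, 543.9, 240.5], [0.0, 0.0, 1.0]] [[-0.02, -0.995, 0.098, 0.439], [-1.0, 0.022, 0.015, -0.066], [-0.017, -0.098, -0.995, 1.136], [0.0, 0.0, 0.0, 1.0]]
scene [[484.2, 0.0, 314.6], [0.0, 484.2, 237.0], [0.0, 0.0, 1.0]] [[0.096, 0.77, -0.631, 1.126], [0.995, -0.07, 0.066, -0.111], [0.007, -0.635, -0.773, 0.787], [0.0, 0.0, 0.0, 1.0]]
0.1 [ 0.16221401 -0.47232378  0.21530514] [ 9.86348626e-01  1.64667867e-01 -1.62161797e-04 -9.24952485e-04] [ 0.9059361   0.1340211  -0.70203425] 0.08564263743143913 0.008
```

View pics/top0.png

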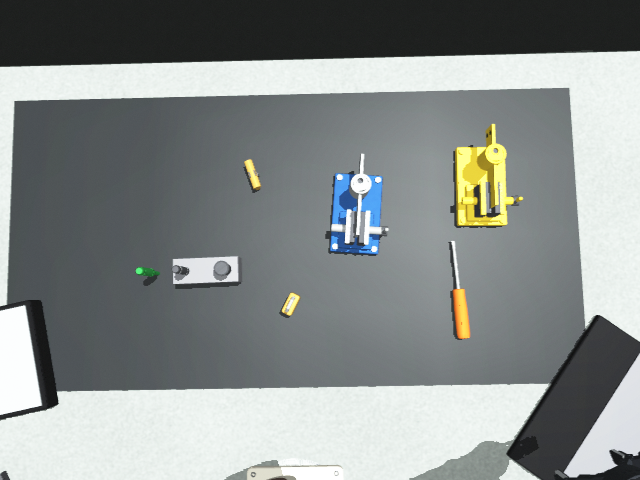

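View pics/scene0.png

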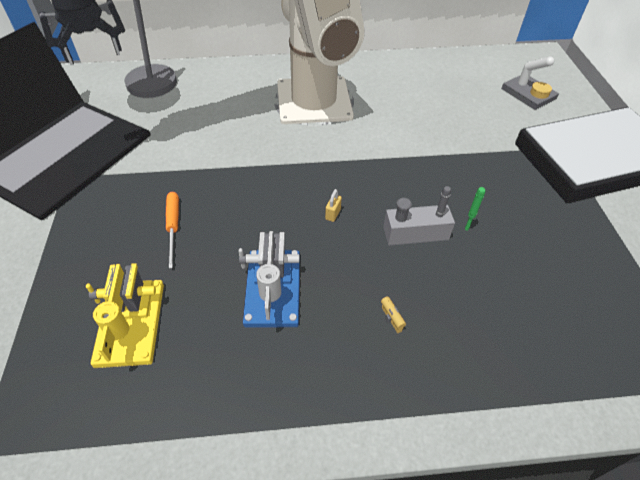

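The top view shows the blue vice with its barrel at (361,184) and the yellow decoy at (495,153). In the stand are a slim tool at (180,270) and a fat one at (222,268), with a green look-alike at (147,271). In the scene view, the slim grey tool at (445,195) is taller than the fat one at (404,205), so it is the drift punch. I'll confirm that in an enlarged crop.

Run:
```python
from h import *
a=cv2.imread("pics/top0.png");b=cv2.imread("pics/scene0.png")
r=lambda im,x,y,w,h,s:cv2.resize(im[y:y+h,x:x+w],(w*s,h*s),interpolation=cv2.INTER_CUBIC)
c=np.zeros((600,800,3),np.uint8)
A=r(a,130,245,130,50,6);B=r(b,375,170,130,80,4)[:290];C=r(a,335,155,50,50,5)
c[:300,:780]=A;c[310:600,:520]=B;c[310:560,530:780]=C
cv2.imwrite("pics/crop.png",c)
```

```text
(no output)
```

View pics/crop.png

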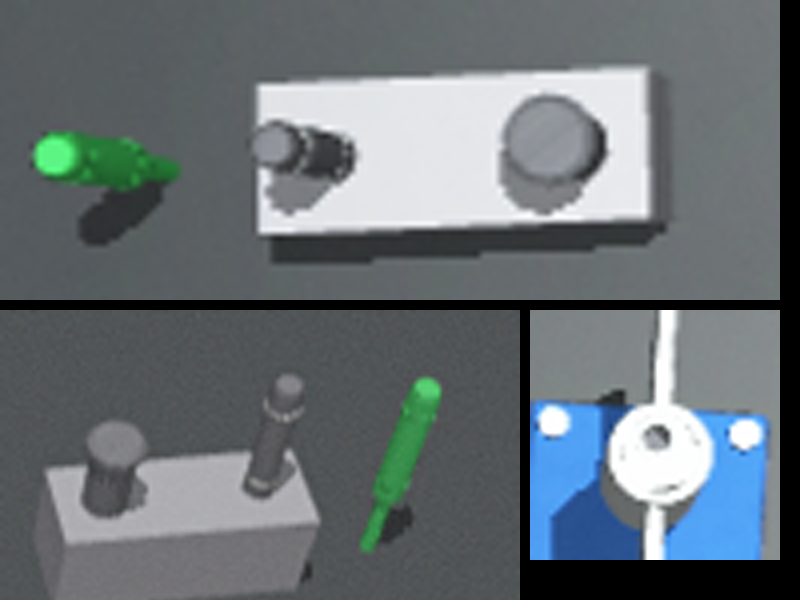

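The crop confirms it: the slim tall grey punch has its head at about (175.8,269.2), the stub is fat and short, and the look-alike is green. The bore mouth shows as a dark spot at about (360.2,180.2), with the barrel centre at (361,183.4).

Run:
```python
from h import *
t=lambda u,v,z:np.round(ray("top",u,v,z),4)
print("head",t(175.8,269.2,.13))
c=[t(130+x/6,245+y/6,.055) for x,y in((258,85),(648,68),(655,218),(260,233))];print("stand",c)
C=np.array(c);m=C.mean(0);y=(C[0]+C[3]-C[1]-C[2])/2;print(m,np.linalg.norm(y),np.linalg.norm((C[0]+C[1]-C[2]-C[3])/2),np.degrees(np.arctan2(y[1],y[0])));y/=np.linalg.norm(y);print("hole",m+.04*y,m-.04*y)
print("barrel",t(361,183.4,.115),"bore",t(360.2,180.2,.115),"leaf end",t(362.5,154,.105))
print("lock",t(290,305,.03),"cyl",t(252,175,.02))
from scipy.spatial.transform import Rotation as R
o=bot.get_obs();print(R.from_quat(o["tool_rot"]).as_matrix().round(3))
```

```text
head [0.4898 0.2081 0.13  ]
stand [array([0.5138, 0.2343, 0.055 ]), array([0.5167, 0.1039, 0.055 ]), array([0.4669, 0.1019, 0.055 ]), array([0.4646, 0.2333, 0.055 ])]
[0.4905  0.16835 0.055  ] 0.13092581869134906 0.04952272205765752 91.13788724998447
hole [0.48970566 0.20834211 0.055     ] [0.49129434 0.12835789 0.055     ]
barrel [ 0.6466 -0.1411  0.115 ] bore [ 0.6528 -0.1397  0.115 ] leaf end [ 0.7062 -0.1463  0.105 ]
lock [0.4177 0.0031 0.03  ] cyl [0.6891 0.0791 0.02  ]
[[ 0.946  0.325 -0.001]
 [ 0.325 -0.946  0.002]
 [-0.    -0.002 -1.   ]]
```

The head (0.4898, 0.2081) and the hole derived from the stand (0.4897, 0.2083) agree. The stand measures 131 x 49.5 mm, and the bore comes out 6.4 mm from the barrel centre. All of this is plausible, so I'm moving, with the jaws to open along world x.

```bash
python3 -m jog '[[[0.04,0.03,0.03,0,0,7,0],[0.3,0.4,0.03,0,0,71,0],[0.328,0.681,0.03,0,0,71,0],[0.328,0.681,0.03,0,0,71,0],[0.328,0.681,0.03,0,0,71,0],[0.328,0.681,0.03,0,0,71,0],[0.328,0.681,0.03,0,0,71,0],[0.328,0.681,0.03,0,0,71,0],[0.328,0.681,0.03,0,0,71,0],[0.328,0.681,0.03,0,0,71,0]]]'
```

```text
clock: 0.93
eef_pos: [0.3494, -0.1105, 0.242]
tool_rot: [0.705, 0.709, -0.0, 0.0]
ft_force: [0.5, 0.3, 0.2]
grip_width: 0.0857
```

```bash
python3 -m jog '[[[0.14,0.315,0,0,0,0,0],[0.14,0.315,0,0,0,0,0],[0.14,0.315,0,0,0,0,0],[0.14,0.315,0,0,0,0,0],[0.14,0.315,0,0,0,0,0],[0.14,0.315,0,0,0,0,0],[0.14,0.315,0,0,0,0,0],[0.14,0.315,0,0,0,0,0],[0.14,0.315,0,0,0,0,0],[0.14,0.315,0,0,0,0,0]]]'
python3 - <<'E'
from h import *
M=bot.camera_model("wrist");cv2.imwrite("pics/w1.png",bot.camera("wrist"));print(bot.get_obs()["eef_pos"],bot.get_obs()["ft_force"],proj("wrist",[.4898,.2082,.13]),proj("wrist",[.4898,.2082,.055]),np.round(M["T"],3).tolist())
E
```

```text
clock: 1.77
eef_pos: [0.4898, 0.2053, 0.2406]
tool_rot: [0.706, 0.708, -0.001, -0.0]
ft_force: [0.3, -0.5, 0.6]
grip_width: 0.085
[0.48905428 0.20338508 0.24085791] [ 0.05688392 -0.34128367  0.03282191] [316.2597829  219.80861886] [316.3207538  202.28393973] [[1.0, 0.004, -0.001, 0.49], [0.003, -0.962, -0.273, 0.274], [-0.002, 0.273, -0.962, 0.398], [0.0, 0.0, 0.0, 1.0]]
```

View pics/w1.png

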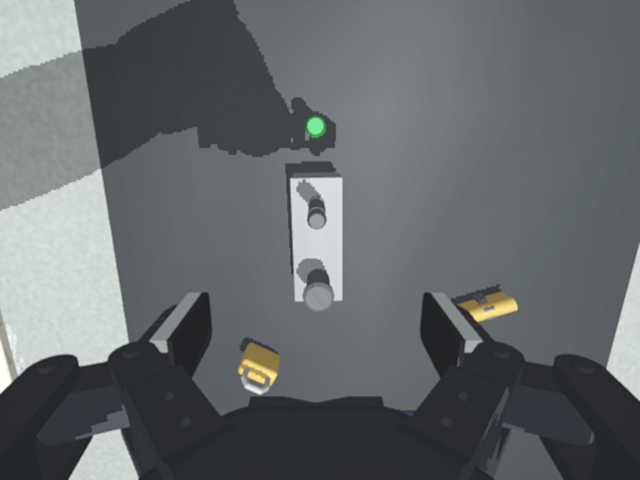

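The wrist view shows the punch head at (316,220), where I predicted (316.3,219.8). Descending to grasp.

```bash
python3 -m jog '[[[0.001,0.005,-0.04,0,0,0,0],[0.001,0.005,-0.08,0,0,0,0],[0.001,0.005,-0.12,0,0,0,0],[0.001,0.005,-0.147,0,0,0,0],[0.001,0.005,-0.147,0,0,0,0],[0.001,0.005,-0.147,0,0,0,0],[0.001,0.005,-0.147,0,0,0,0]]]'
python3 -c "
from h import *
for i in range(3): bot.camera('top');print(bot.get_obs()['eef_pos'])"
```

```text
clock: 2.4
eef_pos: [0.4916, 0.207, 0.0972]
tool_rot: [0.708, 0.706, 0.001, 0.001]
ft_force: [0.1, -0.9, -0.2]
grip_width: 0.0853
[0.49225989 0.20750822 0.09788459]
[0.49244003 0.20778234 0.09803261]
[0.49232911 0.20790986 0.09787448]
```

```bash
python3 -m jog '[[[-0.0025,0,-0.004,0,0,0,0],[-0.0025,0,-0.004,0,0,0,255],[-0.0025,0,-0.004,0,0,0,255],[-0.0025,0,-0.004,0,0,0,255],[-0.0025,0,-0.004,0,0,0,255],[-0.0025,0,-0.004,0,0,0,255],[-0.0025,0,-0.004,0,0,0,255],[-0.0025,0,-0.004,0,0,0,255]]]'
python3 -m jog '[[[0,0,0,0,0,0,255],[0,0,0,0,0,0,255],[0,0,0,0,0,0,255]]]'
```

```text
clock: 3.22
eef_pos: [0.4884, 0.2076, 0.0913]
tool_rot: [0.707, 0.707, 0.0, 0.0]
ft_force: [1.5, 0.3, 0.9]
grip_width: 0.0139
clock: 3.47
eef_pos: [0.4884, 0.2076, 0.0913]
tool_rot: [0.707, 0.707, 0.0, 0.0]
ft_force: [1.3, -0.9, 0.5]
grip_width: 0.0138
```

```bash
python3 -m jog '[[[0,0,0.01,0,0,0,255],[0,0,0.03,0,0,0,255],[0,0,0.07,0,0,0,255],[0,0,0.1,0,0,0,255],[0,0,0.13,0,0,0,255],[0,0,0.13,0,0,0,255],[0,0,0.13,0,0,0,255],[0,0,0.13,0,0,0,255]]]'
python3 - <<'E'
from h import *
o=bot.get_obs();print(o["eef_pos"],o["ft_force"],o["ft_torque"],o["joint_pos"])
s=bot.camera("scene");w=bot.camera("wrist")
c=np.zeros((480,800,3),np.uint8);c[:,:400]=cv2.resize(s[100:260,380:513],(400,480));c[:,400:]=cv2.resize(w[150:480,180:455],(400,480))
cv2.imwrite("pics/lift.png",c)
E
```

```text
clock: 4.13
eef_pos: [0.487, 0.2072, 0.2204]
tool_rot: [0.707, 0.707, -0.001, -0.0]
ft_force: [-0.9, 0.3, -1.9]
grip_width: 0.0137
[0.48700921 0.20722883 0.22038603] [-0.87995267  0.26336313 -1.90196294] [-0.00071597  0.00168652  0.00527347] [4.02193062e-01 2.98854694e-01 9.43606843e-02 1.36831158e+00
 1.86269633e-04 1.97377455e+00]
```

View pics/lift.png

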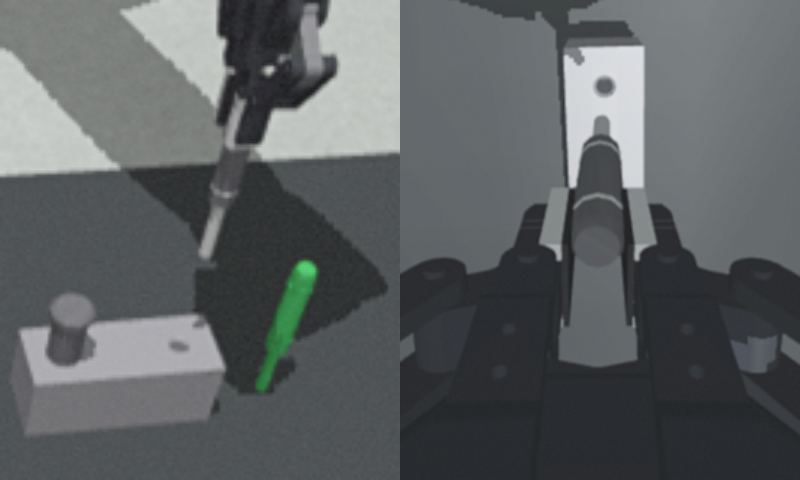

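The punch is held and hanging straight. The empty hole is visible at wrist (321,209) and the tip at about (318,233). Next I'll work out the tip's offset from the TCP.

```bash
python3 - <<'E'
from h import *
o=bot.get_obs();e=o["eef_pos"];print(e)
print("tip",ray("wrist",318.2,232.0,.139),"hole",ray("wrist",320.9,209.1,.055),"head",ray("wrist",180+198*.6875,150+245*.6875,.259), "pred",proj("wrist",[e[0],e[1],.139]))
E
python3 -m jog '[[[0.05,-0.04,0.02,0,0,0,255],[0.166,-0.34,0.02,0,0,0,255],[0.166,-0.34,0.02,0,0,0,255],[0.166,-0.34,0.02,0,0,0,255],[0.166,-0.34,0.02,0,0,0,255],[0.166,-0.34,0.02,0,0,0,255],[0.166,-0.34,0.02,0,0,0,255],[0.166,-0.34,0.02,0,0,0,255],[0.166,-0.34,0.02,0,0,0,255],[0.166,-0.34,0.02,0,0,0,255]]]'
python3 -m jog '[[[0,-0.002,0,0,0,0,255],[0,-0.007,0,0,0,0,255],[0,-0.007,0,0,0,0,255],[0,-0.007,0,0,0,0,255]]]'
python3 - <<'E'
from h import *
o=bot.get_obs();print(o["clock"],o["eef_pos"],o["ft_force"],o["joint_pos"],o["grip_width"])
w=bot.camera("wrist");e=o["eef_pos"]
print(proj("wrist",[e[0],e[1],e[2]-.081]),proj("wrist",[.6525,-.1397,.115]),proj("wrist",[.6466,-.1411,.115]))
cv2.imwrite("pics/w3.png",w);cv2.imwrite("pics/w3c.png",cv2.resize(w[120:320,220:420],(600,600),interpolation=cv2.INTER_CUBIC))
E
```

```text
[0.48650669 0.20698522 0.21922815]
tip [0.48851685 0.21026258 0.139     ] hole [0.49125418 0.20933585 0.055     ] head [0.48741655 0.20969748 0.259     ] pred [315.33041296 236.50616427]
clock: 5.07
eef_pos: [0.6542, -0.1391, 0.2375]
tool_rot: [0.71, 0.705, -0.002, -0.001]
ft_force: [-0.2, 0.1, -2.5]
grip_width: 0.0136
clock: 5.4
eef_pos: [0.6534, -0.1381, 0.2408]
tool_rot: [0.707, 0.707, -0.0, -0.001]
ft_force: [0.2, 1.3, -2.7]
grip_width: 0.0137
5.4 [ 0.65335328 -0.13811695  0.24079989] [ 0.15786011  1.2516099  -2.71098506] [-2.08497531e-01  5.96355442e-01  6.06701633e-01  1.58246630e+00
  3.51355611e-04  1.36169560e+00] 0.01370175009976104
[314.71680447 236.62532329] [313.86385806 223.62305553] [306.75250207 225.25643112]
```

View pics/w3c.png

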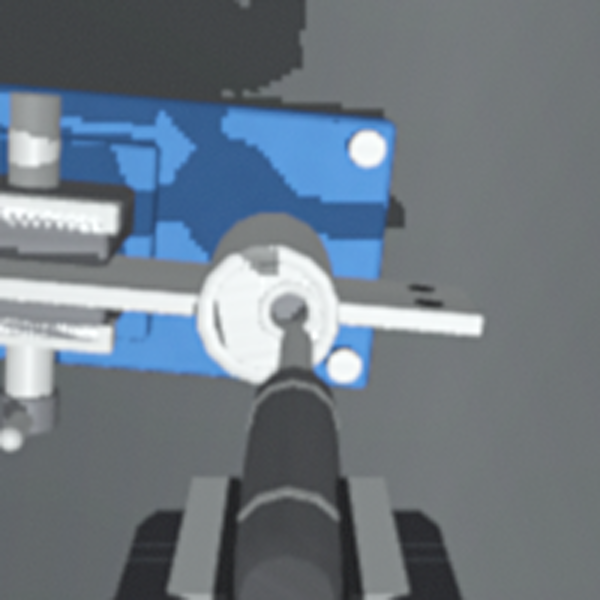

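The wrist crop shows the bore mouth centred near px (316.3,222.5) and the stem's end near px (318,228). I'll compare the two rays, then go lower, where parallax is small.

```bash
python3 - <<'E'
from h import *
o=bot.get_obs();e=o["eef_pos"];print(e)
print("bore",ray("wrist",316.3,222.5,.115),"tip",ray("wrist",318,228,e[2]-.0813),"barrel",ray("wrist",309,225.3,.115))
E
python3 -m jog '[[[0,0,-0.015,0,0,0,255],[0,0,-0.034,0,0,0,255],[0,0,-0.034,0,0,0,255],[0,0,-0.034,0,0,0,255],[0,0,-0.034,0,0,0,255]]]'
python3 - <<'E'
from h import *
o=bot.get_obs();print(o["clock"],o["eef_pos"],o["ft_force"])
w=bot.camera("wrist");e=o["eef_pos"]
print(proj("wrist",[e[0],e[1],e[2]-.081]))
cv2.imwrite("pics/w4c.png",cv2.resize(w[160:285,250:375],(750,600)[::-1] and (600,600),interpolation=cv2.INTER_CUBIC))
E
```

```text
[ 0.65351855 -0.13786424  0.24122501]
bore [ 0.65451701 -0.13874142  0.115     ] tip [ 0.65565133 -0.13180132  0.15992501] barrel [ 0.64846424 -0.1411355   0.115     ]
clock: 5.87
eef_pos: [0.6541, -0.1386, 0.2083]
tool_rot: [0.707, 0.707, 0.0, 0.0]
ft_force: [0.2, 0.2, -1.6]
grip_width: 0.0136
5.8667 [ 0.65413788 -0.13859388  0.20829532] [ 0.23238787  0.23749826 -1.58597601]
[314.11560425 235.72275425]
```

View pics/w4c.png

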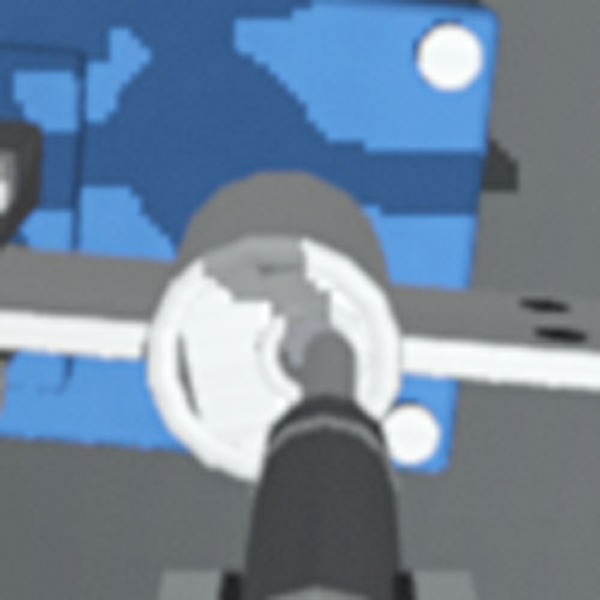

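The crop shows the tip centre near crop (330,353) and the bore centre near (314,346). The bore comes from the dark left edge at x=280 plus 5.5 mm, and from the barrel's outline.

Run:
```python
from h import *
o=bot.get_obs();e=o["eef_pos"];print(e)
f=lambda x,y,z:ray("wrist",250+x/4.8,160+y/4.8,z)
b=f(314,346,.115);t=f(330,353,e[2]-.0813);print("bore",b,"tip",t,"barrel",f(274.5,358,.115),"d",b-t)
```

```text
[ 0.65451129 -0.13890012  0.20877662]
bore [ 0.65507091 -0.13928611  0.115     ] tip [ 0.65739852 -0.13695106  0.12747662] barrel [ 0.64897854 -0.14119979  0.115     ] d [-0.00232761 -0.00233505 -0.01247662]
```

```bash
python3 -m jog '[[[-0.0023,-0.0023,-0.003,0,0,0,255],[-0.0023,-0.0023,-0.007,0,0,0,255],[-0.0023,-0.0023,-0.010,0,0,0,255],[-0.0023,-0.0023,-0.010,0,0,0,255]]]'
python3 -m jog '[[[0,0,-0.001,0,0,0,255],[0,0,-0.0015,0,0,0,255]]]'
python3 -m jog '[[[0,0,-0.0005,0,0,0,255],[0,0,-0.001,0,0,0,255]]]'
python3 -m jog '[[[0,0,-0.0005,0,0,0,255],[0,0,-0.001,0,0,0,255]]]'
```

```text
clock: 6.25
eef_pos: [0.6511, -0.1418, 0.1963]
tool_rot: [0.707, 0.707, -0.0, -0.001]
ft_force: [0.1, -0.9, -2.2]
grip_width: 0.0135
clock: 6.42
eef_pos: [0.6516, -0.1418, 0.1954]
tool_rot: [0.707, 0.707, -0.0, -0.0]
ft_force: [-0.3, -0.6, -1.9]
grip_width: 0.0139
clock: 6.58
eef_pos: [0.6517, -0.1418, 0.1946]
tool_rot: [0.707, 0.707, 0.0, 0.0]
ft_force: [0.1, -0.3, -1.8]
grip_width: 0.014
clock: 6.75
eef_pos: [0.6517, -0.1418, 0.1936]
tool_rot: [0.707, 0.707, 0.0, 0.0]
ft_force: [0.6, -0.7, -2.5]
grip_width: 0.0141
```

```bash
for i in 1 2 3; do python3 -m jog '[[[0,0,-0.0005,0,0,0,255],[0,0,-0.001,0,0,0,255]]]' | grep -E "pos|force"; done
```

```text
eef_pos: [0.6516, -0.1418, 0.1926]
ft_force: [0.0, 0.5, -2.3]
eef_pos: [0.6516, -0.1418, 0.1916]
ft_force: [-0.4, -0.4, -1.8]
eef_pos: [0.6516, -0.1418, 0.1906]
ft_force: [0.5, -0.5, -1.3]
```

```bash
for i in 1 2 3 4; do python3 -m jog '[[[0,0,-0.0005,0,0,0,255],[0,0,-0.001,0,0,0,255]]]' | grep -E "pos|force"; done
```

```text
eef_pos: [0.6516, -0.1418, 0.1896]
ft_force: [-0.3, -0.1, -1.8]
eef_pos: [0.6516, -0.1418, 0.1885]
ft_force: [0.2, 0.5, -2.8]
eef_pos: [0.6516, -0.1418, 0.1875]
ft_force: [0.7, 0.2, -2.0]
eef_pos: [0.6519, -0.1418, 0.1874]
ft_force: [-0.2, -0.5, 2.0]
```

The contact is 9 mm below face level, so the tip is in the bore and on the pin. I'll load it gradually.

```bash
for i in 1 2 3; do python3 -m jog '[[[0,0,-0.0005,0,0,0,255],[0,0,-0.001,0,0,0,255]]]' | grep -E "pos|force|width"; done
```

```text
eef_pos: [0.6521, -0.1419, 0.1873]
ft_force: [-1.2, -0.0, 7.0]
grip_width: 0.0137
eef_pos: [0.6523, -0.142, 0.1872]
ft_force: [-1.4, 0.5, 9.1]
grip_width: 0.0135
eef_pos: [0.6524, -0.1421, 0.1866]
ft_force: [-2.5, 0.5, 9.8]
grip_width: 0.0139
```

```bash
for i in 1 2; do python3 -m jog '[[[0,0,-0.0005,0,0,0,255],[0,0,-0.001,0,0,0,255],[0,0,-0.0015,0,0,0,255],[0,0,-0.002,0,0,0,255],[0,0,-0.0025,0,0,0,255],[0,0,-0.003,0,0,0,255],[0,0,-0.0035,0,0,0,255],[0,0,-0.004,0,0,0,255]]]' | grep -E "pos|rot|force|width"; done
```

```text
eef_pos: [0.6524, -0.1421, 0.1829]
tool_rot: [0.707, 0.707, 0.001, 0.002]
ft_force: [-2.4, 0.8, 10.8]
grip_width: 0.0138
eef_pos: [0.6525, -0.142, 0.1789]
tool_rot: [0.707, 0.707, 0.001, 0.002]
ft_force: [-2.0, 1.3, 10.4]
grip_width: 0.0136
```

```bash
for i in 1 2 3 4; do python3 -m jog '[[[0,0,-0.0005,0,0,0,255],[0,0,-0.001,0,0,0,255],[0,0,-0.0015,0,0,0,255],[0,0,-0.002,0,0,0,255],[0,0,-0.0025,0,0,0,255],[0,0,-0.003,0,0,0,255],[0,0,-0.0035,0,0,0,255],[0,0,-0.004,0,0,0,255]]]' | grep -E "pos|force|clock"; done
```

```text
clock: 10.42
eef_pos: [0.6525, -0.1421, 0.1748]
ft_force: [-2.5, -0.5, 10.2]
clock: 11.08
eef_pos: [0.6525, -0.1421, 0.1708]
ft_force: [-1.7, 0.4, 10.2]
clock: 11.75
eef_pos: [0.6525, -0.1421, 0.1668]
ft_force: [-1.6, 0.2, 11.1]
clock: 12.42
eef_pos: [0.6525, -0.1421, 0.1628]
ft_force: [-1.8, 0.3, 9.7]
```

```bash
for i in 1 2 3 4 5 6; do python3 -m jog '[[[0,0,-0.0005,0,0,0,255],[0,0,-0.001,0,0,0,255]]]' | grep -E "pos|force"; done
```

```text
eef_pos: [0.6525, -0.1421, 0.1618]
ft_force: [-2.8, 1.0, 10.9]
eef_pos: [0.6525, -0.1421, 0.1608]
ft_force: [-2.3, -0.2, 10.0]
eef_pos: [0.6525, -0.1421, 0.1598]
ft_force: [-2.8, 0.5, 11.1]
eef_pos: [0.6526, -0.1421, 0.1589]
ft_force: [-3.1, 0.7, 12.6]
eef_pos: [0.6529, -0.1422, 0.1589]
ft_force: [-3.0, 1.5, 15.0]
eef_pos: [0.6531, -0.1423, 0.1588]
ft_force: [-4.9, 0.9, 18.7]
```

Run:
```python
from h import *
s=bot.camera("scene");cv2.imwrite("pics/s5.png",cv2.resize(s[200:340,220:340],(514,600),interpolation=cv2.INTER_CUBIC))
```

```text
(no output)
```

View pics/s5.png

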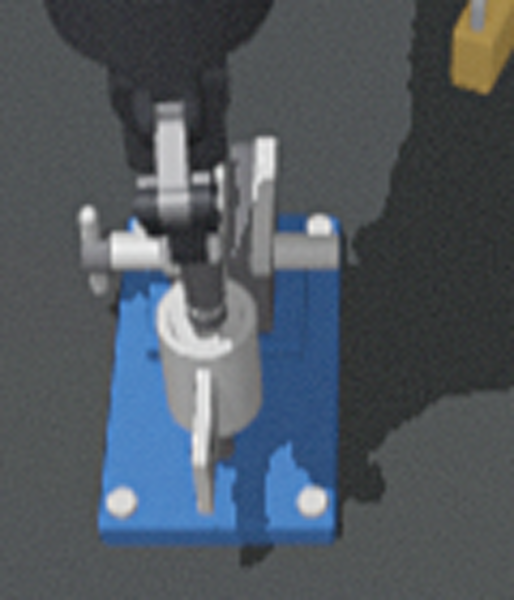

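The force rises against a hard stop at TCP z 0.1588, where I predicted 0.1593 for the 32 mm stop. The scene view shows the stem deep in the bore with the shoulder just above the barrel. Now I retract straight up and go back.

```bash
python3 -m jog '[[[-0.0005,0,0.005,0,0,0,255],[-0.0005,0,0.015,0,0,0,255],[-0.0005,0,0.03,0,0,0,255],[-0.0005,0,0.05,0,0,0,255],[-0.0005,0,0.08,0,0,0,255],[-0.0005,0,0.08,0,0,0,255],[-0.0005,0,0.08,0,0,0,255]]]'
python3 -m jog '[[[-0.165,0.35,0,0,0,0,255],[-0.165,0.35,0,0,0,0,255],[-0.165,0.35,0,0,0,0,255],[-0.165,0.35,0,0,0,0,255],[-0.165,0.35,0,0,0,0,255],[-0.165,0.35,0,0,0,0,255],[-0.165,0.35,0,0,0,0,255],[-0.165,0.35,0,0,0,0,255],[-0.165,0.35,0,0,0,0,255],[-0.165,0.35,0,0,0,0,255]]]'
python3 -m jog '[[[0,0,0,0,0,0,255],[0,0,0,0,0,0,255],[0,0,0,0,0,0,255]]]'
```

```text
clock: 14.05
eef_pos: [0.6524, -0.142, 0.2356]
tool_rot: [0.707, 0.707, 0.001, 0.002]
ft_force: [0.5, 0.1, -2.7]
grip_width: 0.0138
clock: 14.88
eef_pos: [0.4824, 0.2125, 0.2319]
tool_rot: [0.705, 0.709, -0.001, -0.002]
ft_force: [-0.4, -0.8, -1.3]
grip_width: 0.0136
clock: 15.13
eef_pos: [0.4861, 0.2073, 0.2326]
tool_rot: [0.708, 0.707, -0.001, -0.0]
ft_force: [0.7, 0.5, -1.0]
grip_width: 0.0138
```

```bash
python3 -m jog '[[[0.0015,0,-0.03,0,0,0,255],[0.0015,0,-0.06,0,0,0,255],[0.0015,0,-0.083,0,0,0,255],[0.0015,0,-0.083,0,0,0,255],[0.0015,0,-0.083,0,0,0,255],[0.0015,0,-0.083,0,0,0,255]]]'
python3 - <<'E'
from h import *
o=bot.get_obs();print(o["clock"],o["eef_pos"],o["ft_force"])
w=bot.camera("wrist");e=o["eef_pos"]
print(proj("wrist",[e[0]+.002,e[1]+.002,e[2]-.081]),proj("wrist",[.4898,.2082,.055]))
cv2.imwrite("pics/w6c.png",cv2.resize(w[160:285,250:375],(600,600),interpolation=cv2.INTER_CUBIC))
E
```

```text
clock: 15.63
eef_pos: [0.4889, 0.2075, 0.1518]
tool_rot: [0.708, 0.706, 0.001, 0.0]
ft_force: [0.6, -0.3, -1.4]
grip_width: 0.0135
15.6333 [0.48893154 0.20754439 0.1517964 ] [ 0.57149224 -0.28211047 -1.42224274]
[316.81344471 234.19076664] [315.17806682 230.29108292]
```

View pics/w6c.png

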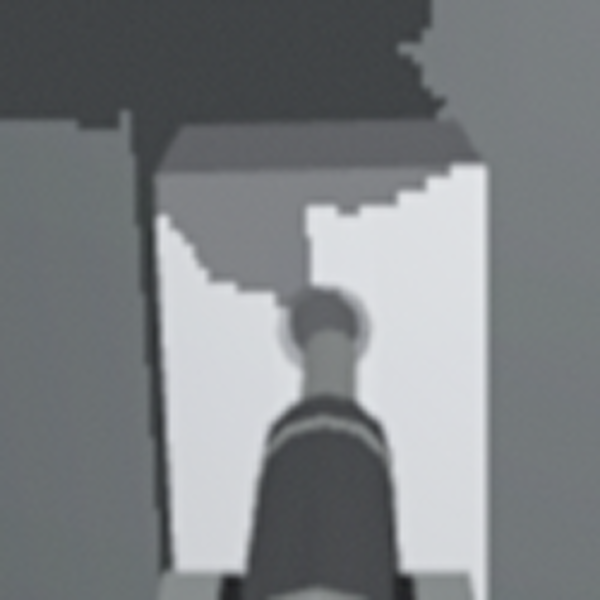

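The hole with its chamfer is centred near crop (325,329), and the tip centre is near (330,354).

Run:
```python
from h import *
o=bot.get_obs();e=o["eef_pos"];print(e)
f=lambda x,y,z:ray("wrist",250+x/4.8,160+y/4.8,z)
b=f(325.5,329,.055);t=f(330,354,e[2]-.0813);print("hole",b,"tip",t,"d",b-t)
```

```text
[0.48931272 0.20801865 0.15244642]
hole [0.49177322 0.20954631 0.055     ] tip [0.4922919  0.20995848 0.07114642] d [-0.00051867 -0.00041217 -0.01614642]
```

```bash
python3 -m jog '[[[-0.0005,-0.0004,-0.008,0,0,0,255],[-0.0005,-0.0004,-0.012,0,0,0,255],[-0.0005,-0.0004,-0.015,0,0,0,255],[-0.0005,-0.0004,-0.018,0,0,0,255],[-0.0005,-0.0004,-0.021,0,0,0,255],[-0.0005,-0.0004,-0.023,0,0,0,255]]]'
python3 -m jog '[[[0,0,-0.004,0,0,0,255],[0,0,-0.008,0,0,0,255]]]'
```

```text
clock: 16.18
eef_pos: [0.4869, 0.2079, 0.1272]
tool_rot: [0.707, 0.707, -0.0, -0.0]
ft_force: [0.1, 0.1, -1.3]
grip_width: 0.0136
clock: 16.35
eef_pos: [0.4872, 0.2079, 0.1194]
tool_rot: [0.707, 0.707, 0.0, 0.0]
ft_force: [-0.4, -1.1, -2.0]
grip_width: 0.0138
```

In the hole (tip about 17 mm below the stand's top) with no resistance. I carry on down to the shoulder.

```bash
python3 -m jog '[[[0,0,-0.005,0,0,0,255],[0,0,-0.01,0,0,0,255],[0,0,-0.015,0,0,0,255],[0,0,-0.02,0,0,0,255],[0,0,-0.024,0,0,0,255],[0,0,-0.026,0,0,0,255]]]'
python3 -m jog '[[[0,0,-0.001,0,0,0,255],[0,0,-0.002,0,0,0,255]]]'
python3 -m jog '[[[0,0,-0.0005,0,0,0,255],[0,0,-0.001,0,0,0,255]]]'
```

```text
clock: 16.85
eef_pos: [0.4873, 0.2077, 0.093]
tool_rot: [0.707, 0.707, -0.0, 0.0]
ft_force: [1.2, -0.3, -1.2]
grip_width: 0.0137
clock: 17.02
eef_pos: [0.4873, 0.2079, 0.0916]
tool_rot: [0.707, 0.707, 0.0, 0.0]
ft_force: [0.7, -0.9, -0.4]
grip_width: 0.0136
clock: 17.18
eef_pos: [0.4875, 0.208, 0.0912]
tool_rot: [0.707, 0.707, 0.0, 0.0]
ft_force: [-0.9, -1.0, 4.1]
grip_width: 0.0136
```

The shoulder is seated at z 0.0912, against 0.0913 at the start. I release it and withdraw.

```bash
python3 -m jog '[[[0,0,0,0,0,0,0],[0,0,0,0,0,0,0],[0,0,0,0,0,0,0],[0,0,0,0,0,0,0],[0,0,0,0,0,0,0],[0,0,0,0,0,0,0],[0,0,0,0,0,0,0],[0,0,0,0,0,0,0]]]'
python3 -m jog '[[[0,0,0.02,0,0,0,0],[0,0,0.06,0,0,0,0],[0,0,0.1,0,0,0,0],[0,0,0.14,0,0,0,0],[0,0,0.15,0,0,0,0],[0,0,0.15,0,0,0,0],[0,0,0.15,0,0,0,0],[0,0,0.15,0,0,0,0]]]'
python3 - <<'E'
from h import *
w=bot.camera("wrist");s=bot.camera("scene")
print(proj("wrist",[.4898,.2082,.13]))
c=np.zeros((480,800,3),np.uint8);c[:,:400]=cv2.resize(s[150:260,380:472],(400,480));c[:,400:]=cv2.resize(w[130:322,240:400],(400,480))
cv2.imwrite("pics/end.png",c)
E
```

```text
clock: 17.85
eef_pos: [0.4871, 0.2078, 0.0906]
tool_rot: [0.707, 0.707, -0.0, -0.0]
ft_force: [-0.1, 0.9, -0.2]
grip_width: 0.0856
clock: 18.52
eef_pos: [0.4862, 0.2074, 0.2389]
tool_rot: [0.707, 0.707, -0.001, -0.001]
ft_force: [-0.1, -0.4, -0.3]
grip_width: 0.0855
[320.43532764 225.42353254]
```

View pics/end.png

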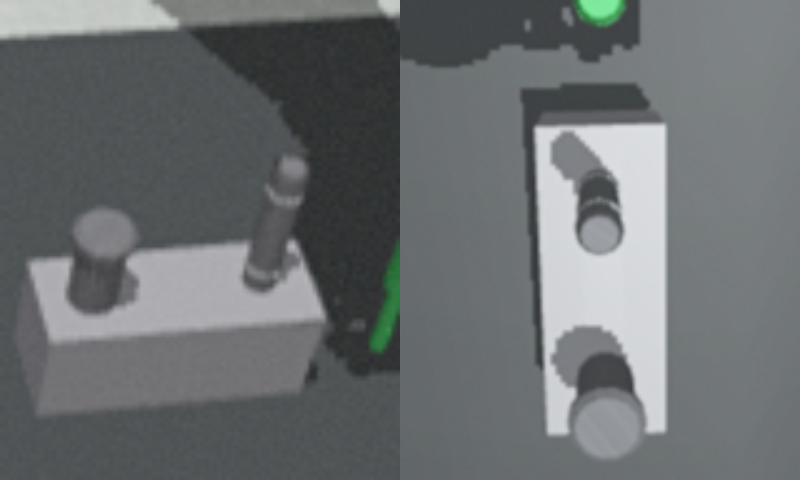

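The punch stands upright and home, head at wrist (320,224) against the predicted (320,225). The stub and the green punch have not moved, and the gripper is clear.

```bash
python3 -c "
from workcell import bot
print(bot.job_done())"
```

```text
the job is handed in; nothing more can be done
None
```

The pin is driven to its solid stop, about 32 mm out below the barrel. The drift punch is back upright in the hole it came from, released. I handed the job in at about 18.5 s; it reports no verdict.

- **Bore:** I found it in the camera pictures rather than by sliding the tip round the face. The tip went in at the first try and met the pin about 9 mm below the barrel's top.
- **Driving:** the pin moved about 28.5 mm at 10–11 N until it hit the stop. The highest vertical force I read was 18.7 N, though I only had readings at the end of each move. I judged the pin's position from the stop height (0.1588 m against 0.1593 m predicted) and did not see the pin below the barrel.
- **Punch returned:** its shoulder seated at TCP height 0.0912 m, against 0.0913 m at the start. In the last picture it stands upright, with its head within about 1 pixel of where it began.
- **Other things:** the stub punch and the green look-alike appear untouched. I did not look again at the padlock, lock cylinder or screwdriver at the end, but the arm kept well clear of them.
- **Disagreements:** the wrist camera was 1–3 mm off the arm's own position readings, so I lined the tip up with the holes within each picture. The finger opening read 13.7 mm on the 16 mm body, but the grip did not slip.

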